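# Drain funnel: ratchet up, tub under, pawl down

### The job

Pull the ratchet stand's funnel arm up by its yellow grip, click by click, until you feel it come softly up against the rubber top stop (do not strain the stop), and let it hang there on its pawl. Then bring the orange tub to stand on the bench beneath the funnel, with the spout over the inside of the tub. Last, lift the red pawl lever so that the funnel sinks until its spout is inside the tub, below the rim but clear of the bottom, and let go so that the pawl catches it there; do not press the funnel on the tub or disturb the jar, foil tray and bottle opener.

Things in the scene. Friction and masses are not known exactly. Their poses are not given: they have to be found in the camera images.
- stand: Blue steel stand fixed on the bench: base plate 155 x 120 x 12 mm, frame 160 mm high. Origin at bench level on the axis of the sliding post. z up; -x (towards the robot, turned up to 15 degrees) is the side with the red lever; +y is the side where the green funnel hangs, its axis 140 mm from the origin.
- stop_rod (a point): Foot, at bench level, of a steel rod 8 mm thick and 325 mm high, 75 mm behind (stand +x) the stand's origin. A brass collar 26 mm wide is clamped on it with a black rubber buffer beneath: the arm's top stop. Its height differs each time and is not reported: the arm meets it with the spout tip 80 to 108 mm above the bench; it must be felt for.
- stop_buffer (a joint): Squeeze of the rubber top stop in m: 0 untouched, 1 mm per 4 N; strained beyond 0.006 (24 N). The reading is too noisy to steer by; feel the force.
- funnel_arm: Sliding post, arm and funnel in one piece, 0.5 to 0.71 kg; origin on the post's axis, 4 mm lower than the spout tip; moves only up and down. A damper resists with about 190 N per m/s: freed, it sinks at 20 to 40 mm/s. Saw teeth every 10 mm click up past the pawl's roller with about 3 N extra. It rests with the spout tip at 14, 24, 34 ... mm above the bench.
- lift_grip (a point): Centre of the yellow grip on top of the sliding post, above the stand's origin: bar 50 mm long (stand x), 16 mm thick (stand y), 32 mm high. Pinch it from above, fingers closing along stand y. It is 204 mm higher than the spout tip. Pulled steadily at 20 mm/s the arm takes up to about 13 N before the stop; the rubber then adds 4 N per mm.
- spout_tip (a point): Lower end of the green funnel's spout, on the funnel's axis. Spout 14 mm wide at the tip, 20 mm at 70 mm above it; funnel 100 mm wide at its rim, 179 mm tall. At the start the tip is 24 or 34 mm above the bench, too low for the tub to pass under. Axes as the stand's.
- pawl_lever (a joint): Angle of the red pawl lever in rad: 0 with the pawl in the teeth, grows as the lever's outer end is lifted. The teeth are free above about 0.17; end of travel 0.38. A weak spring (about 1 N at the outer end) returns it. If let go just as a tooth's edge passes, the pawl may hang half-caught (0.08 to 0.15): lift it again for a moment.
- lever_grip (a point): Grip point in the upright fin at the red lever's outer end: fin 30 mm long (stand x), 12 mm thick (stand y), point 13 mm below the fin's top; at rest 134 mm above the bench, 112 mm from the stand's origin to -x. Pinch it from above, fingers closing along stand y, and lift. It swings about a pin along stand y that lies 97 mm further in (+x) and 19 mm higher.
- tub_grip (a point): Grip point in the upright fin on the short side of the orange tub: fin 14 mm thick (tub y), 50 mm long (tub x), top 62 mm above the bench; the point is 45 mm above the bench and 110 mm from the tub's centre towards tub -x. Pinch it from above, fingers closing along tub y, and slide the tub on the bench.
- tub: Orange open tub, origin under its centre: 150 (x) x 110 (y) x 50 mm high, walls and floor 4 mm, 0.15 to 0.28 kg, loose on the bench. Its -x points to the fin.
- olive_jar: Clear olive jar with green lid, 68 mm wide, 110 mm high, origin under its centre. Leave alone.
- foil_tray: Aluminium foil tray 150 x 110 x 34 mm, origin under its centre. Leave alone.
- opener: Flat steel bottle opener 150 x 40 x 6 mm, origin under its middle. Leave alone.
There are look-alikes about, which are no part of the job. Of the things that look like the tub, take the one that is farthest to the robot's left at the start.

How it is judged:
On the way, in this order (a step that is already met when the one before it is completed fails the run):
1. the funnel arm has been raised against the rubber top stop (squeezed by 0.5 mm, 2 N, or more) (value of joint stop_buffer above 0.0005 m), for 0.05 s.
2. with the spout held up above the rim on the pawl, the tub stands flat with its inside beneath the spout (x of spout_tip in the frame of tub between -0.055 and 0.055 m and y of spout_tip in the frame of tub between -0.038 and 0.038 m and height (world z) of tub below 0.004 m and angle between tub's own z axis and vertical below 0.06 rad and height (world z) of spout_tip above 0.06 m and value of joint pawl_lever below 0.06 rad), for 0.2 s.
3. the lever has been lifted and the spout has sunk to inside the tub (x of spout_tip in the frame of tub between -0.055 and 0.055 m and y of spout_tip in the frame of tub between -0.038 and 0.038 m and height (world z) of spout_tip below 0.044 m), for 0.02 s.
At the end, for the whole second after the job is handed in: The tub stands flat on the bench with the spout tip inside it (within 55 mm lengthways and 38 mm crossways of its centre), the tip 9 to 42 mm above the bench (below the 50 mm rim, clear of the floor), the pawl back in the teeth (lever below 0.06 rad), the top stop untouched (x of spout_tip in the frame of tub between -0.055 and 0.055 m and y of spout_tip in the frame of tub between -0.038 and 0.038 m and height (world z) of tub below 0.004 m and angle between tub's own z axis and vertical below 0.06 rad and height (world z) of spout_tip between 0.009 and 0.042 m and value of joint pawl_lever below 0.06 rad and value of joint stop_buffer below 0.0005 m).
It fails at once if the rubber top stop is strained: squeezed more than 6 mm (24 N) (value of joint stop_buffer above 0.006 m).
It fails at once if the funnel is pressed on the tub, or the tub run into the funnel (more than 5 N) (contact force between funnel_arm and tub above 5 N).
It fails at once if the tub is tipped by more than 0.5 rad (angle between tub's own z axis and vertical above 0.5 rad).
It fails at once if the jar, foil tray or opener is moved by 30 mm or tipped (distance of any of olive_jar, foil_tray, opener from where it was at the start of the episode above 0.03 m or angle between any of olive_jar, foil_tray, opener's own z axis and vertical above 0.3 rad).
It also fails if it takes over 72 s, if anything falls off the work surface, if the arm or the gripper's body presses on something with over 40 N, if the wrist force passes 120 N, or if a joint passes its speed limit or range.

### The arm

A 7-joint arm with a two-finger parallel gripper is mounted at the origin on the work surface. World frame = base frame: x ahead of the robot, y to its left, z up, the work surface at z = 0. Lengths are in m, angles in rad, forces in N, time in s.
With the tool pointing down it reaches from about 0.425 to 0.925 m from the base axis. Payload 6.8 kg.
Tool frame: the origin (TCP) lies between the finger pads; the fingertips stand 17 mm ahead of it and the grasp point (between the pads) lies 2 mm behind it; z points along the fingers, x is the direction in which the jaws open and shut, and the axes are right-handed (so a half turn about z gives the same grasp; the last joint's range is limited). The gripper opens to 85 mm and grips with 20 to 120 N. Pads are 22 mm wide; open, the fingers measure 114 mm over their backs; the gripper's body (76 mm by 85 mm) begins 54 mm behind the grasp point. The pads swing forward as they close: fully open they stand 13 mm farther back than shut.
Start: joints at [1.181, 0.477, 0.022, 1.555, -0.011, 1.109, -0.083], TCP at [0.188, -0.648, 0.248] pointing down, gripper open.
Joint ranges: [-2.96, 2.96], [-0.34, 2.1], [-1.41, 1.46], [0.24, 2.44], [-1.37, 4.51], [0.17, 1.92], [-2.96, 2.96]. Speed limits (rad/s): [2.39, 2.39, 3.14, 3.14, 3.14, 3.14, 3.14].

### API

Orientations are given as a unit quaternion [w, x, y, z].
In Python, from station import readout, read_camera, get_calibration, bot, models gives the robot as it stands.
- The arm moves only by the tool carry_out, never from a script. Its argument "deltas" is a list of rows, each a list of 2 entries, a list of its own where there are three numbers: the shift along the tool's x, y, z in cm, then the turn about the tool's z in degrees. A call has 1 to 10 rows; each row is the pose to reach, as a shift and turn from the pose measured when the call began, along the tool's axes at that moment; what a row does not reach only later rows make up. A row lasts 1/8 s, in which the tool goes at most 62.5 mm and 10.7 degrees, less where a joint would pass 70% of its speed; a pose out of reach is approached as far as the arm can. A call with a gripper value outside its range is refused whole. "hand" is the opening, from 0 (shut) to 1 (fully open), set as the call begins (left out, the last holds). The fingers move at their own pace and stop on an object; "newtons" is the grip in N (left out, the last holds). Time passes only in rows, so rows that repeat a pose let the fingers close. It gives the time, the measured TCP pose, the force and the opening at its end, in the units of the state.
- readout.get_obs(): the state, without advancing time (a new reading comes with each control period).
- read_camera(name): name is "scene" or "top" or "wrist"; returns the picture (480x640x3 uint8, red, green, blue); there is no depth.
- get_calibration(name): a dict with "fov_y" (degrees; the focal length in pixels is half the picture's height over the tangent of half this angle, whatever the lens; pixels are square), "cx", "cy" (the principal point, pixels), "world_from_camera" (4x4, takes a point from camera to world coordinates). Camera axes: x right, y down, z forward; pixel columns grow to the right and rows downward; lengths in m; the calibration is good to about 2 mm. A picture is of the moment at which its call begins: read the wrist's pose just before it. get_calibration takes no time and is no camera call; for the wrist camera it gives the pose at the moment of the call.
- bot.hand_in(): hands the job in, once; it reports no verdict.
Trained networks look in the newest picture that a camera, given by its name, has taken for a name from the list of things; names that differ only in an ending like _2 or _b are one class to them, and where a whole thing is asked for, a point or a joint stands for the part that bears it (a point fixed in the world has none). Each returns a list of dicts, best first, with "score" (0 to 1); they miss things now and then, are a little off and sometimes report something else, mostly with a low value. They report only what shows in the picture. A call takes as long as a camera call. They do not tell look-alikes from the thing itself.
- models.spot_in(query, camera): "centre" ([row, column] in pixels, amid what is visible of it).
The state is a dict: "t": time; "q": joint angles; "joint_vel": joint speeds; "joint_torque": joint torques, N m; "eef_pos": TCP position; "tool_rot": TCP orientation; "contact_force": force on the tool from outside, world axes, zero at the start; "torque": the same for the moment, N m; "gripper_width": opening from 0.0 (shut) to 1.0 (fully open).
Only numpy, scipy, OpenCV 4.12 (cv2) and the standard library are available. Lean on these libraries where they do the work, as an engineer would, in place of code of your own. Each camera call takes 0.05 s, during which the arm holds its last target. There are 200 camera calls.

## Working session

There is one attempt and no reset: what is moved stays moved. The work goes in short steps, Python scripts to look and compute and a tool call to move; the robot and the scene stay as the last step left them, time stands still between calls to the robot, and variables do not carry over. Pictures are saved under pics/ and viewed, about 8 in all and at most 12, crops included, and the job is handed in when it is done.

Besides the shell and the picture viewer there is one more tool, called in YAML: its name, and indented under it one key for each argument. carry_out: Moves the arm, as the interface text tells. Its arguments: {"type":"object","properties":{"deltas":{"type":"array"},"hand":{"type":"number"},"newtons":{"type":"number"}},"required":["deltas"]}

```bash
mkdir -p pics; ls; python3 - <<'E'
from station import readout, read_camera, get_calibration, bot, models
import cv2,numpy as np
o=readout.get_obs();print({k:np.round(v,3) for k,v in o.items()})
for c in ["scene","top"]:
    im=read_camera(c);cv2.imwrite(f"pics/{c}0.png",im[:,:,::-1])
    for n in ["stand","lift_grip","lever_grip","spout_tip","tub_grip","tub","stop_rod","olive_jar","foil_tray","opener"]:
        try:print(c,n,[(np.round(d["centre"]).tolist(),round(d["score"],2)) for d in models.spot_in(n,c)][:4])
        except Exception as e:print(c,n,e)
    k=get_calibration(c);print(k["fov_y"],k["cx"],k["cy"],np.round(k["world_from_camera"],3).tolist())
E
```

```text
pics
{'t': np.float64(0.0), 'q': array([ 1.181,  0.478,  0.022,  1.556, -0.012,  1.109, -0.083]), 'joint_vel': array([ 0.001,  0.001,  0.   ,  0.001,  0.   , -0.   ,  0.   ]), 'joint_torque': array([-0.0000e+00, -5.9645e+01,  1.6080e+00, -2.8120e+01,  1.2000e-02,
        9.0000e-03,  0.0000e+00]), 'eef_pos': array([ 0.188, -0.648,  0.247]), 'tool_rot': array([-0.001,  0.799, -0.601, -0.001]), 'contact_force': array([0.431, 0.431, 1.007]), 'torque': array([0.017, 0.03 , 0.033]), 'gripper_width': np.float64(0.998)}
scene stand [([293.0, 289.0], 0.79)]
scene lift_grip [([253.0, 309.0], 0.94)]
scene lever_grip [([252.0, 309.0], 0.63), ([267.0, 247.0], 0.61)]
scene spout_tip [([249.0, 313.0], 0.98)]
scene tub_grip [([325.0, 426.0], 0.84), ([253.0, 382.0], 0.76), ([269.0, 247.0], 0.7), ([256.0, 227.0], 0.68)]
scene tub [([254.0, 230.0], 0.96), ([322.0, 428.0], 0.77), ([251.0, 384.0], 0.66)]
scene stop_rod [([292.0, 289.0], 0.77)]
scene olive_jar [([334.0, 130.0], 0.79)]
scene foil_tray [([401.0, 173.0], 0.95), ([291.0, 290.0], 0.28)]
scene opener [([210.0, 414.0], 0.69)]
53.65458872983261 320.0934229776572 246.63811197243524 [[0.663, 0.514, -0.543, 1.217], [0.748, -0.445, 0.493, -0.531], [0.012, -0.733, -0.68, 0.954], [0.0, 0.0, 0.0, 1.0]]
top stand [([249.0, 366.0], 0.85)]
top lift_grip [([252.0, 330.0], 0.95)]
top lever_grip [([274.0, 376.0], 0.68)]
top spout_tip [([250.0, 329.0], 0.62)]
top tub_grip [([342.0, 359.0], 0.89), ([172.0, 286.0], 0.7), ([244.0, 248.0], 0.66)]
top tub [([344.0, 358.0], 0.81), ([168.0, 286.0], 0.74), ([245.0, 248.0], 0.66)]
top stop_rod [([248.0, 365.0], 0.63)]
top olive_jar [([308.0, 474.0], 0.72)]
top foil_tray [([244.0, 477.0], 0.9)]
top opener [([269.0, 376.0], 0.7), ([284.0, 167.0], 0.57)]
47.82141370998793 319.15164215766174 243.18172547347382 [[0.027, -0.993, 0.111, 0.446], [-0.999, -0.025, 0.02, 0.021], [-0.017, -0.112, -0.994, 1.644], [0.0, 0.0, 0.0, 1.0]]
```

View pics/scene0.png

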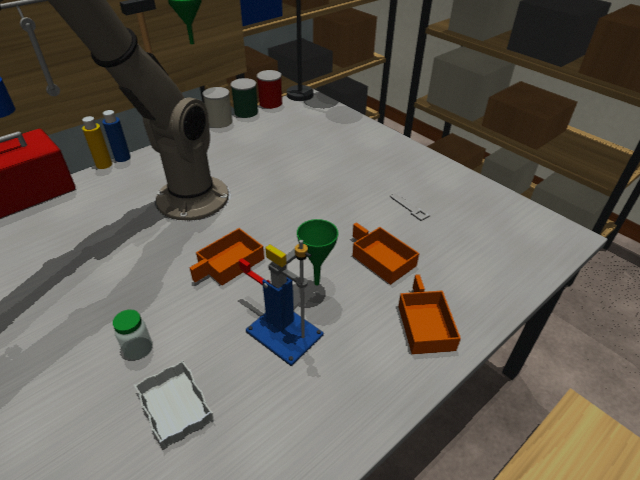

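View pics/top0.png

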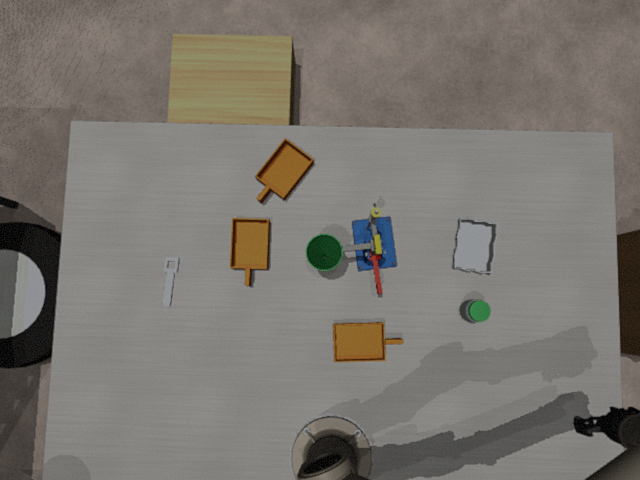

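Three tubs in the top view: A at (row 244, col 250), B at (170, 286), C at (342, 359). World +y is to the left of the picture, so A is farthest to the robot's left and is the one meant. I'll check it in a crop and measure.

```bash
cat > h.py <<'E'
from station import readout, read_camera, get_calibration, bot, models
import cv2,numpy as np
def ray(c,row,col,k=None):
    k=k or get_calibration(c);f=240/np.tan(np.radians(k["fov_y"]/2));T=np.array(k["world_from_camera"])
    d=T[:3,:3]@np.array([(col-k["cx"])/f,(row-k["cy"])/f,1]);return T[:3,3],d
def atz(c,row,col,z,k=None):
    p,d=ray(c,row,col,k);return (p+d*(z-p[2])/d[2])
def proj(c,P,k=None):
    k=k or get_calibration(c);f=240/np.tan(np.radians(k["fov_y"]/2));T=np.array(k["world_from_camera"])
    v=T[:3,:3].T@(np.array(P)-T[:3,3]);return v[1]/v[2]*f+k["cy"],v[0]/v[2]*f+k["cx"]
def blobs(im,lo,hi,amin=20):
    h=cv2.cvtColor(im,cv2.COLOR_RGB2HSV);m=cv2.inRange(h,np.array(lo),np.array(hi))
    n,l,s,c=cv2.connectedComponentsWithStats(m)
    return [(l==i,s[i,4],c[i][::-1]) for i in range(1,n) if s[i,4]>=amin]
E
python3 - <<'E'
from h import *
im=cv2.imread("pics/top0.png")[:,:,::-1].copy()
for nm,lo,hi in [("yel",(22,120,100),(35,255,255)),("red",(0,170,100),(6,255,255)),("orange",(7,120,60),(20,255,255)),("blue",(100,120,40),(125,255,255)),("green",(50,120,30),(85,255,255))]:
    for m,a,c in blobs(im,lo,hi):
        r=cv2.minAreaRect(np.argwhere(m)[:,::-1].astype(np.float32));print(nm,a,np.round(c,1),np.round(cv2.boxPoints(r)[:,::-1],1).tolist())
a=cv2.resize(im[190:340,150:430],None,fx=2.8,fy=2.8,interpolation=cv2.INTER_CUBIC)
cv2.imwrite("pics/crop.png",a[:,:,::-1])
E
```

```text
yel 43 [212.9 374.6] [[208.0, 371.0], [208.0, 379.0], [216.0, 379.0], [216.0, 371.0]]
yel 121 [244.  377.3] [[235.10000610351562, 372.8999938964844], [234.3000030517578, 379.29998779296875], [252.8000030517578, 381.79998779296875], [253.60000610351562, 375.29998779296875]]
red 117 [271.2 376.3] [[256.1000061035156, 369.79998779296875], [255.60000610351562, 379.0], [292.0, 381.0], [292.5, 371.8999938964844]]
orange 1770 [170.  283.3] [[188.89999389648438, 244.0], [136.8000030517578, 285.29998779296875], [159.5, 313.8999938964844], [211.60000610351562, 272.6000061035156]]
orange 1869 [245.3 249.7] [[284.29998779296875, 228.89999389648438], [217.3000030517578, 231.5], [218.8000030517578, 268.79998779296875], [285.79998779296875, 266.1000061035156]]
orange 2043 [341.7 360.2] [[323.3999938964844, 332.5], [321.20001220703125, 401.3999938964844], [359.3999938964844, 402.6000061035156], [361.70001220703125, 333.79998779296875]]
blue 656 [242.2 385.9] [[217.5, 375.5], [216.3000030517578, 392.20001220703125], [266.20001220703125, 395.70001220703125], [267.3999938964844, 379.0]]
blue 377 [231.6 361.5] [[220.8000030517578, 351.6000061035156], [218.60000610351562, 369.79998779296875], [241.39999389648438, 372.5], [243.60000610351562, 354.29998779296875]]
blue 225 [260.4 363.1] [[250.1999969482422, 355.5], [248.5, 370.20001220703125], [268.6000061035156, 372.3999938964844], [270.29998779296875, 357.70001220703125]]
green 1005 [251.8 323.9] [[259.6000061035156, 300.20001220703125], [228.0, 316.0], [243.8000030517578, 347.6000061035156], [275.3999938964844, 331.79998779296875]]
green 338 [310.5 478.9] [[301.0, 469.0], [301.0, 489.0], [320.0, 489.0], [320.0, 469.0]]
```

View pics/crop.png

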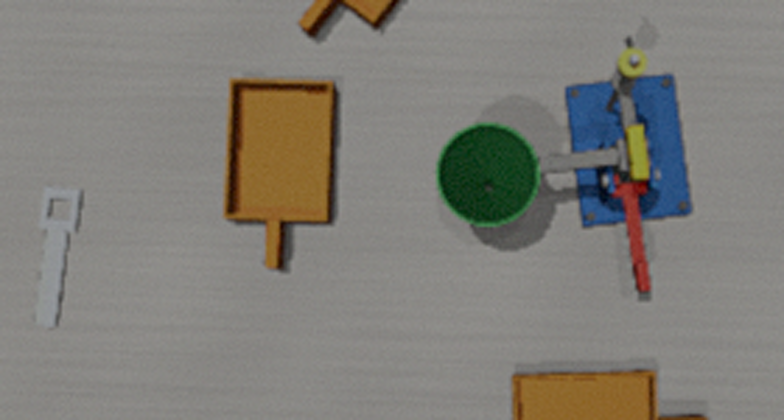

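Tub A (crop 150,280) is the leftmost, with its fin towards the robot at (250,275); the stand is turned a few degrees, red lever end at (290,643), yellow grip at (152,637).

```bash
python3 - <<'E'
from h import *
S=lambda r,c,z:np.round(atz("top",r,c,z),4)[:2]
print("grip tops",S(244,377.3,.249),S(244,377.3,.259))
g=[S(r,c,.25) for r,c in [(234.7,376.1),(253.2,378.5)]];d=g[0]-g[1];print("grip dir",np.degrees(np.arctan2(d[1],d[0])),np.linalg.norm(d))
# plate corners
C=[(217,352),(216.5,392),(267,396),(271,357.5)]
P=[S(r,c,.012) for r,c in C];print("plate",P,np.mean(P,0),[np.degrees(np.arctan2(*(a-b)[::-1])) for a,b in [(P[0],P[3]),(P[1],P[2])]])
print("lever outer",S(292,379.5,.147))
print("funnel", S(251.8,323.9,.203),S(251.8,323.9,.213))
h=cv2.imread("pics/top0.png")[:,:,::-1].copy()
for m,a,c in blobs(h,(7,120,60),(20,255,255),500):
    m2=cv2.morphologyEx(m.astype(np.uint8),cv2.MORPH_OPEN,np.ones((13,13)))
    (cx,cy),wh,an=cv2.minAreaRect(np.argwhere(m2)[:,::-1].astype(np.float32))
    fin=np.argwhere(m&(cv2.dilate(m2,np.ones((3,3)))==0)).mean(0)
    t=S(cy,cx,.03);f=S(*fin,.06);d=t-f;print("tub",(cy,cx),wh,an,t,"fin",fin,f,"yaw",np.degrees(np.arctan2(d[1],d[0])),np.linalg.norm(d))
print("opener",S(257,173,0),S(300,167,0))
o=readout.get_obs();w,x,y,z=o["tool_rot"]
from scipy.spatial.transform import Rotation as R
print(np.round(R.from_quat([x,y,z,w]).as_matrix(),3))
E
```

```text
grip tops [ 0.6036 -0.1018] [ 0.6025 -0.1009]
grip dir 8.18022988249752 0.04849340161300302
plate [array([ 0.7113, -0.0444]), array([ 0.7159, -0.166 ]), array([ 0.5622, -0.1799]), array([ 0.5471, -0.0644])] [ 0.634125 -0.113675] [np.float64(6.944571329140523), np.float64(5.167538951002936)]
lever outer [ 0.4825 -0.1188]
funnel [0.5842 0.0364] [0.5832 0.0363]
tub (171.25770568847656, 283.6884765625) (32.626556396484375, 49.37836456298828) 37.87498474121094 [0.8443 0.1673] fin [168.125      278.47256098] [0.8461 0.1806] yaw -97.70748572296462 0.01342125180450765
tub (244.5, 251.0) (47.0, 34.0) 90.0 [0.6172 0.2579] fin [249.55       241.83181818] [0.5984 0.2799] yaw -49.484606009544684 0.0289385555962974
tub (342.0, 358.5) (38.0, 51.0) 90.0 [ 0.3375 -0.0704] fin [341.         393.80722892] [ 0.3453 -0.1702] yaw 94.46894225455146 0.10010434556002051
opener [0.5758 0.4999] [0.4445 0.5106]
[[ 0.278 -0.961  0.   ]
 [-0.961 -0.278 -0.   ]
 [ 0.    -0.    -1.   ]]
```

carry_out:
  deltas:
    - [[-3, -4, -3], 0]
    - [[-7, -9, -6], 2]
    - [[-10.5, -14, -7.5], 4]
    - [[-14, -19, -7.5], 8]
    - [[-17.5, -24, -7.5], 8]
    - [[-21, -29, -7.5], 8]
    - [[-25, -34, -7.5], 8]
    - [[-28.5, -39, -7.5], 8]
    - [[-32, -43.5, -7.5], 8]
    - [[-35, -47.5, -7.5], 8]
  hand: 1

```text
t: 2.35
eef_pos: [0.5479, -0.1777, 0.3236]
tool_rot: [-0.0, 0.756, -0.655, 0.0]
contact_force: [-0.1, -1.1, 0.6]
gripper_width: 1.001
```

```bash
python3 - <<'E'
from h import *
k=get_calibration("wrist");im=read_camera("wrist");cv2.imwrite("pics/w1.png",im[:,:,::-1])
print(k["fov_y"],np.round(k["world_from_camera"],3).tolist())
for n in ["lift_grip","lever_grip"]:print(n,[(np.round(d["centre"]).tolist(),round(d["score"],2)) for d in models.spot_in(n,"wrist")][:3])
for nm,lo,hi in [("yel",(22,120,80),(35,255,255)),("red",(0,170,80),(6,255,255))]:
    for m,a,c in blobs(im,lo,hi,150):
        r=cv2.minAreaRect(np.argwhere(m)[:,::-1].astype(np.float32));b=cv2.boxPoints(r)[:,::-1]
        print(nm,a,np.round(c,1),np.round(b).tolist(),[np.round(atz("wrist",*c,z,k)[:2],4).tolist() for z in (.147,.245,.255)])
E
```

```text
67.10376153493979 [[0.144, -0.94, -0.311, 0.627], [-0.99, -0.137, -0.044, -0.167], [-0.001, 0.314, -0.949, 0.448], [0.0, 0.0, 0.0, 1.0]]
lift_grip []
lever_grip [([216.0, 247.0], 0.8)]
yel 2994 [144.9 190.5] [[100.0, 169.0], [96.0, 202.0], [192.0, 211.0], [195.0, 178.0]] [[0.5916, -0.0694], [0.6033, -0.101], [0.6045, -0.1042]]
red 1727 [211.8 243.1] [[153.0, 221.0], [152.0, 251.0], [279.0, 254.0], [280.0, 224.0]] [[0.5421, -0.116], [0.5699, -0.1325], [0.5727, -0.1342]]
```

View pics/w1.png

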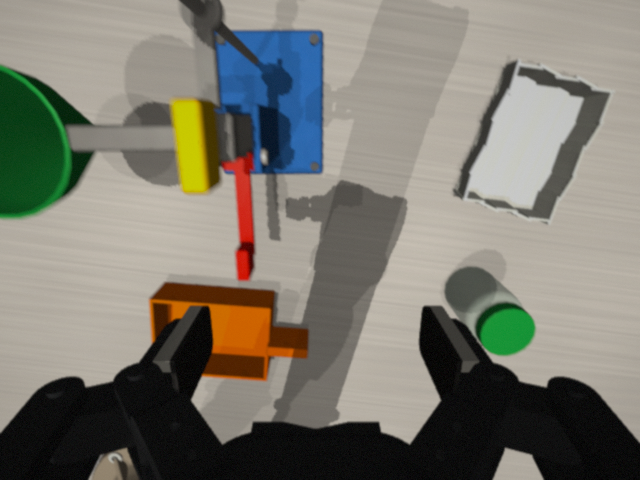

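carry_out:
  deltas:
    - [[-3, -3, 0], 0]
    - [[-6, -6, 0], 0]
    - [[-6.75, -6.6, 1], 0]
    - [[-6.75, -6.6, 3], 0]
    - [[-6.75, -6.6, 5], 0]
    - [[-6.75, -6.6, 5], 0]

```text
t: 3.25
eef_pos: [0.6016, -0.1024, 0.2715]
tool_rot: [0.001, 0.757, -0.654, -0.002]
contact_force: [0.1, -0.1, 0.7]
gripper_width: 0.998
```

```bash
python3 - <<'E'
from h import *
print(readout.get_obs()["eef_pos"],readout.get_obs()["q"])
im=read_camera("scene");a=cv2.resize(im[120:360,180:430],None,fx=2.5,fy=2.5,interpolation=cv2.INTER_CUBIC);cv2.imwrite("pics/s2.png",a[:,:,::-1])
E
```

```text
[ 0.60156213 -0.10236916  0.27149442] [ 0.28752226  0.3695522  -0.28809491  1.67259058  0.11387863  1.11975229
 -1.45741203]
```

View pics/s2.png

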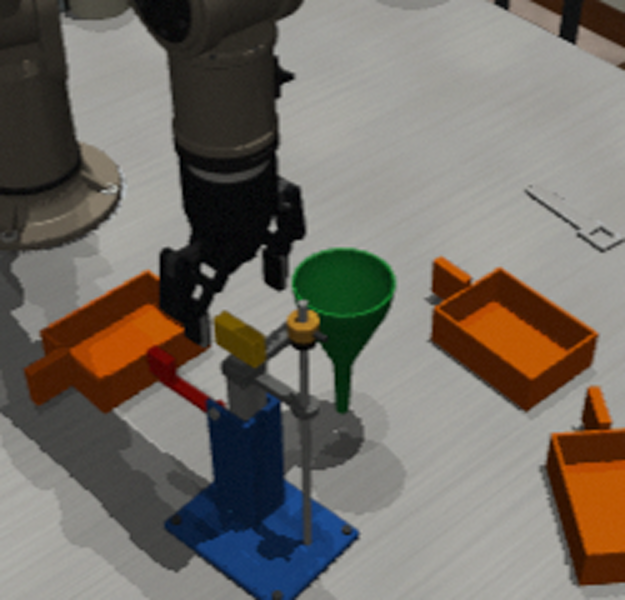

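carry_out:
  deltas:
    - [[-0.05, -0.2, 1.5], 0]
    - [[-0.05, -0.2, 3], 0]
    - [[-0.05, -0.2, 3.25], 0]
    - [[-0.05, -0.2, 3.25], 0]

```text
t: 3.8
eef_pos: [0.6043, -0.1011, 0.2401]
tool_rot: [0.0, 0.757, -0.654, -0.001]
contact_force: [0.2, 1.5, -0.9]
gripper_width: 0.999
```

carry_out:
  deltas:
    - [[0, 0, 0], 0]
    - [[0, 0, 0], 0]
    - [[0, 0, 0], 0]
    - [[0, 0, 0], 0]
    - [[0, 0, 0], 0]
    - [[0, 0, 0], 0]
    - [[0, 0, 0], 0]
  hand: 0
  newtons: 60

```text
t: 4.68
eef_pos: [0.6046, -0.1029, 0.2405]
tool_rot: [0.001, 0.756, -0.654, 0.0]
contact_force: [0.7, -5.1, 0.8]
gripper_width: 0.18
```

carry_out:
  deltas:
    - [[0.1, 0, -0.25], 0]
    - [[0.1, 0, -0.5], 0]
    - [[0.1, 0, -0.75], 0]
    - [[0.1, 0, -1.0], 0]
    - [[0.1, 0, -1.25], 0]
    - [[0.1, 0, -1.5], 0]
    - [[0.1, 0, -1.75], 0]
    - [[0.1, 0, -2.0], 0]
    - [[0.1, 0, -2.25], 0]
    - [[0.1, 0, -2.5], 0]

```text
t: 5.92
eef_pos: [0.6046, -0.103, 0.2652]
tool_rot: [0.001, 0.757, -0.654, -0.0]
contact_force: [5.4, 2.2, -12.3]
gripper_width: 0.176
```

carry_out:
  deltas:
    - [[0, 0, -0.25], 0]
    - [[0, 0, -0.5], 0]
    - [[0, 0, -0.75], 0]
    - [[0, 0, -1.0], 0]
    - [[0, 0, -1.25], 0]
    - [[0, 0, -1.5], 0]
    - [[0, 0, -1.75], 0]
    - [[0, 0, -2.0], 0]
    - [[0, 0, -2.25], 0]

```text
t: 7.05
eef_pos: [0.6046, -0.1031, 0.2876]
tool_rot: [0.001, 0.757, -0.654, -0.0]
contact_force: [4.4, 1.0, -10.7]
gripper_width: 0.178
```

carry_out:
  deltas:
    - [[0, 0, -0.2], 0]
    - [[0, 0, -0.4], 0]

```text
t: 7.3
eef_pos: [0.6046, -0.1031, 0.2919]
tool_rot: [0.001, 0.757, -0.654, -0.0]
contact_force: [4.5, 0.7, -10.9]
gripper_width: 0.176
```

carry_out:
  deltas:
    - [[0, 0, -0.2], 0]
    - [[0, 0, -0.3], 0]

```text
t: 7.55
eef_pos: [0.6046, -0.103, 0.295]
tool_rot: [0.001, 0.757, -0.654, -0.0]
contact_force: [3.8, 0.9, -9.3]
gripper_width: 0.18
```

carry_out:
  deltas:
    - [[0, 0, -0.2], 0]

```text
t: 7.68
eef_pos: [0.6046, -0.103, 0.297]
tool_rot: [0.001, 0.757, -0.654, -0.0]
contact_force: [5.3, 1.8, -10.7]
gripper_width: 0.178
```

carry_out:
  deltas:
    - [[0, 0, -0.2], 0]

```text
t: 7.8
eef_pos: [0.6046, -0.1031, 0.2992]
tool_rot: [0.001, 0.757, -0.654, -0.0]
contact_force: [4.7, -0.7, -8.8]
gripper_width: 0.176
```

carry_out:
  deltas:
    - [[0, 0, -0.2], 0]

```text
t: 7.92
eef_pos: [0.6046, -0.1031, 0.3015]
tool_rot: [0.001, 0.757, -0.654, -0.0]
contact_force: [5.6, 0.9, -10.9]
gripper_width: 0.173
```

carry_out:
  deltas:
    - [[0, 0, -0.2], 0]

```text
t: 8.05
eef_pos: [0.6046, -0.1031, 0.3034]
tool_rot: [0.001, 0.757, -0.654, -0.0]
contact_force: [5.8, 1.0, -11.7]
gripper_width: 0.174
```

carry_out:
  deltas:
    - [[0, 0, -0.2], 0]

```text
t: 8.18
eef_pos: [0.6045, -0.1031, 0.3053]
tool_rot: [0.001, 0.757, -0.654, -0.0]
contact_force: [5.0, -0.0, -10.2]
gripper_width: 0.177
```

carry_out:
  deltas:
    - [[0, 0, -0.2], 0]

```text
t: 8.3
eef_pos: [0.6046, -0.1031, 0.3074]
tool_rot: [0.001, 0.757, -0.654, -0.0]
contact_force: [4.6, 0.8, -11.2]
gripper_width: 0.182
```

carry_out:
  deltas:
    - [[0, 0, -0.2], 0]

```text
t: 8.43
eef_pos: [0.6046, -0.1031, 0.3095]
tool_rot: [0.001, 0.757, -0.654, -0.0]
contact_force: [4.5, 0.8, -9.4]
gripper_width: 0.177
```

carry_out:
  deltas:
    - [[0, 0, -0.2], 0]

```text
t: 8.55
eef_pos: [0.6046, -0.1031, 0.3117]
tool_rot: [0.001, 0.757, -0.654, -0.0]
contact_force: [5.2, 0.5, -11.9]
gripper_width: 0.18
```

carry_out:
  deltas:
    - [[0, 0, -0.2], 0]

```text
t: 8.68
eef_pos: [0.6046, -0.1031, 0.3137]
tool_rot: [0.001, 0.757, -0.654, -0.0]
contact_force: [5.7, 1.2, -13.1]
gripper_width: 0.178
```

carry_out:
  deltas:
    - [[0, 0, -0.2], 0]

```text
t: 8.8
eef_pos: [0.6046, -0.1031, 0.3154]
tool_rot: [0.001, 0.757, -0.654, -0.001]
contact_force: [6.8, -0.3, -13.6]
gripper_width: 0.178
```

carry_out:
  deltas:
    - [[0, 0, -0.1], 0]

```text
t: 8.93
eef_pos: [0.6045, -0.1031, 0.3159]
tool_rot: [0.001, 0.757, -0.654, -0.001]
contact_force: [5.9, 1.5, -13.9]
gripper_width: 0.171
```

carry_out:
  deltas:
    - [[0, 0, -0.1], 0]

```text
t: 9.05
eef_pos: [0.6046, -0.1031, 0.3162]
tool_rot: [0.001, 0.757, -0.654, -0.001]
contact_force: [6.7, 0.0, -15.4]
gripper_width: 0.173
```

carry_out:
  deltas:
    - [[0, 0, -0.15], 0]
    - [[0, 0, -0.15], 0]

```text
t: 9.3
eef_pos: [0.6045, -0.1031, 0.3166]
tool_rot: [0.001, 0.757, -0.654, -0.001]
contact_force: [6.7, 0.5, -15.6]
gripper_width: 0.176
```

carry_out:
  deltas:
    - [[0, 0, -0.2], 0]
    - [[0, 0, -0.2], 0]

```text
t: 9.55
eef_pos: [0.6046, -0.1031, 0.3172]
tool_rot: [0.001, 0.757, -0.654, -0.002]
contact_force: [6.6, 0.6, -17.3]
gripper_width: 0.176
```

carry_out:
  deltas:
    - [[0, 0, 0.2], 0]
    - [[0, 0, 0.4], 0]
    - [[0, 0, 0.5], 0]

```text
t: 9.93
eef_pos: [0.6046, -0.103, 0.3128]
tool_rot: [0.001, 0.757, -0.654, -0.001]
contact_force: [2.7, 1.3, -5.8]
gripper_width: 0.174
```

carry_out:
  deltas:
    - [[0, 0, 0.15], 0]
    - [[0, 0, 0.15], 0]

```text
t: 10.18
eef_pos: [0.6046, -0.1031, 0.3113]
tool_rot: [0.001, 0.757, -0.654, -0.001]
contact_force: [4.0, 0.8, -7.7]
gripper_width: 0.175
```

carry_out:
  deltas:
    - [[0, 0, 0.15], 0]
    - [[0, 0, 0.2], 0]

```text
t: 10.42
eef_pos: [0.6046, -0.1031, 0.3105]
tool_rot: [0.001, 0.757, -0.654, -0.001]
contact_force: [-1.5, 0.7, 3.4]
gripper_width: 0.175
```

carry_out:
  deltas:
    - [[0, 0, 0.15], 0]
    - [[0, 0, 0.15], 0]

```text
t: 10.68
eef_pos: [0.6046, -0.103, 0.3104]
tool_rot: [0.001, 0.757, -0.654, -0.0]
contact_force: [-2.9, 1.9, 6.2]
gripper_width: 0.174
```

carry_out:
  deltas:
    - [[0, 0, 0], 0]
    - [[0, 0, 0], 0]
    - [[0, 0, 0], 0]
    - [[0, 0, 0], 0]
    - [[0, 0, -1.5], 0]
    - [[0, 0, -4], 0]
    - [[0, 0, -6.5], 0]
  hand: 1

```text
t: 11.55
eef_pos: [0.6049, -0.103, 0.3772]
tool_rot: [0.0, 0.757, -0.654, -0.0]
contact_force: [-0.1, 0.4, -0.1]
gripper_width: 1.002
```

carry_out:
  deltas:
    - [[-4, 0, 0], 0]
    - [[-9, 0.2, 0], 2]
    - [[-14, 0.3, 0], 4]
    - [[-19, 0.4, 0], 6]
    - [[-24, 0.4, 0], 8]
    - [[-29, 0.4, 1], 8]
    - [[-33.5, 0.4, 3], 8]
    - [[-35.7, 0.4, 5], 8]
    - [[-35.7, 0.4, 6], 8]

```text
t: 12.68
eef_pos: [0.5482, 0.2516, 0.317]
tool_rot: [0.0, 0.711, -0.704, -0.001]
contact_force: [1.4, -0.9, 0.0]
gripper_width: 1.001
```

```bash
python3 - <<'E'
from h import *
o=readout.get_obs();print(o["eef_pos"],o["q"],o["t"])
k=get_calibration("wrist");im=read_camera("wrist");cv2.imwrite("pics/w2.png",im[:,:,::-1])
for m,a,c in blobs(im,(7,120,40),(20,255,255),800):
    r=cv2.minAreaRect(np.argwhere(m)[:,::-1].astype(np.float32));print(a,c,np.round(cv2.boxPoints(r)[:,::-1]).tolist())
print([(np.round(d["centre"]).tolist(),round(d["score"],2)) for d in models.spot_in("tub_grip","wrist")][:3])
E
```

```text
[0.54815795 0.25161233 0.31702837] [-0.18765627  0.3395031  -0.44691675  1.62626725  0.1533648   1.2117551
 -2.22743804] 12.675
16632 [124.500481  308.2766354] [[244.0, 253.0], [47.0, 253.0], [47.0, 365.0], [244.0, 365.0]]
10851 [341.91687402 563.93217215] [[300.0, 488.0], [300.0, 639.0], [392.0, 639.0], [392.0, 488.0]]
[([123.0, 308.0], 0.88), ([340.0, 563.0], 0.56), ([190.0, 620.0], 0.49)]
```

View pics/w2.png

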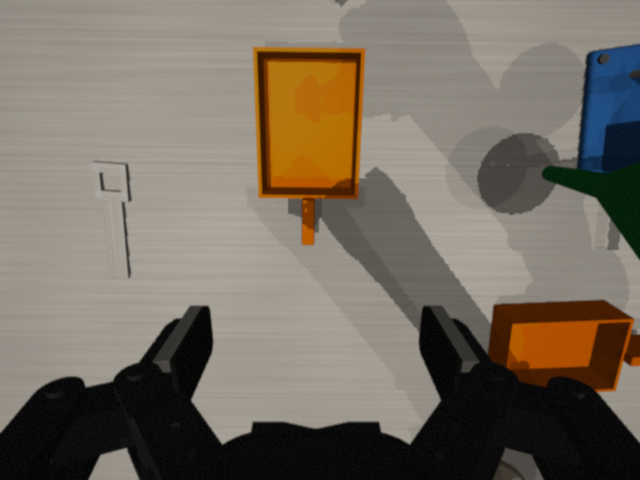

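Tub A's rim corners show at (47,254), (47,365), (196,359), (197,260), its fin from (198,307) to (243,308).

```bash
python3 - <<'E'
from h import *
k=get_calibration("wrist")
W=lambda r,c,z:atz("wrist",r,c,z,k)[:2]
P=[W(r,c,.05) for r,c in [(47.5,254),(48,365),(197,359),(197,260)]]
print(np.round(P,4).tolist(),np.mean(P,0).round(4))
d=(P[0]+P[1]-P[2]-P[3])/2;print("yaw",np.degrees(np.arctan2(d[1],d[0])),np.linalg.norm(d),np.linalg.norm(P[0]-P[1]),np.linalg.norm(P[2]-P[3]))
print("fin",W(199,308,.062),W(243,308,.062))
c=np.mean(P,0);u=d/np.linalg.norm(d);print("grip pt",c-.11*u)
o=readout.get_obs();w,x,y,z=o["tool_rot"];print("toolx deg",np.degrees(2*np.arctan2(y,x)),o["eef_pos"])
E
```

```text
[[0.6926, 0.308], [0.6927, 0.2003], [0.5457, 0.1997], [0.5451, 0.3085]] [0.619  0.2541]
yaw 0.01603359489598529 0.1472709256757292 0.10769644552988548 0.10880202947899513
fin [0.54579161 0.25555032] [0.49600064 0.25559817]
grip pt [0.50901346 0.25410606]
toolx deg -89.70035983196493 [0.5491924  0.24830218 0.31668452]
```

carry_out:
  deltas:
    - [[-0.4, 4, 0], 0]
    - [[-0.4, 4, 4], 0]
    - [[-0.4, 4, 9], 0]
    - [[-0.4, 4, 14], 0]
    - [[-0.4, 4, 18], 0]
    - [[-0.4, 4, 20], 0]
    - [[-0.4, 4, 20], 0]

```text
t: 13.65
eef_pos: [0.5095, 0.2498, 0.1163]
tool_rot: [0.002, 0.708, -0.706, 0.0]
contact_force: [0.3, -0.5, 0.4]
gripper_width: 1.0
```

```bash
python3 - <<'E'
from h import *
k=get_calibration("wrist");im=read_camera("wrist");o=readout.get_obs();print(o["eef_pos"])
for m,a,c in blobs(im,(7,120,40),(20,255,255),800):
    rr=np.argwhere(m);r1=rr[:,0].max()
    for r in (r1-8,r1-25):
        cs=rr[rr[:,0]==r][:,1];print(r,cs.min(),cs.max(),atz("wrist",r,cs.mean(),.062,k)[:2])
E
```

```text
[0.51005086 0.25056745 0.11747946]
292 285 308 [0.49846684 0.25953214]
275 284 308 [0.50866126 0.25966265]
433 632 639 [0.39879866 0.04460793]
416 618 639 [0.41251299 0.0529089 ]
```

carry_out:
  deltas:
    - [[-0.8, 0.1, 2], 0]
    - [[-0.8, 0.1, 5], 0]
    - [[-0.8, 0.1, 7.2], 0]
    - [[-0.8, 0.1, 7.2], 0]
    - [[-0.8, 0.1, 7.2], 0]

```text
t: 14.32
eef_pos: [0.5097, 0.259, 0.0464]
tool_rot: [0.0, 0.708, -0.706, 0.001]
contact_force: [1.2, 0.6, 0.2]
gripper_width: 0.995
```

carry_out:
  deltas:
    - [[0, 0, 0], 0]
    - [[0, 0, 0], 0]
    - [[0, 0, 0], 0]
    - [[0, 0, 0], 0]
    - [[0, 0, 0], 0]
    - [[0, 0, 0], 0]
    - [[0, 0, 0], 0]
  hand: 0
  newtons: 40

```text
t: 15.2
eef_pos: [0.5097, 0.2592, 0.0466]
tool_rot: [0.0, 0.708, -0.706, 0.001]
contact_force: [-1.4, -0.2, 4.7]
gripper_width: 0.154
```

carry_out:
  deltas:
    - [[1, 0.5, -0.05], 0]
    - [[3, 1.2, -0.05], 0]
    - [[5.5, 2, -0.05], 0]
    - [[8, 3, -0.05], 0]
    - [[10.5, 4, -0.05], 0]
    - [[13, 5, -0.05], 0]
    - [[15, 6, -0.05], 0]
    - [[17, 6, -0.05], 0]
    - [[18.5, 6, -0.05], 0]
    - [[19.5, 6, -0.05], 0]

```text
t: 16.45
eef_pos: [0.45, 0.0628, 0.0472]
tool_rot: [0.0, 0.708, -0.706, 0.001]
contact_force: [-0.2, 0.2, -1.1]
gripper_width: 0.157
```

```bash
python3 - <<'E'
from h import *
o=readout.get_obs();print(o["eef_pos"],o["q"])
im=read_camera("scene");a=cv2.resize(im[120:360,180:430],None,fx=2.5,fy=2.5,interpolation=cv2.INTER_CUBIC);cv2.imwrite("pics/s3.png",a[:,:,::-1])
E
```

```text
[0.44996123 0.06282404 0.04717262] [ 0.03929844  0.46826271 -0.37719851  2.1986297   0.33879787  0.52865306
 -2.16464211]
```

View pics/s3.png

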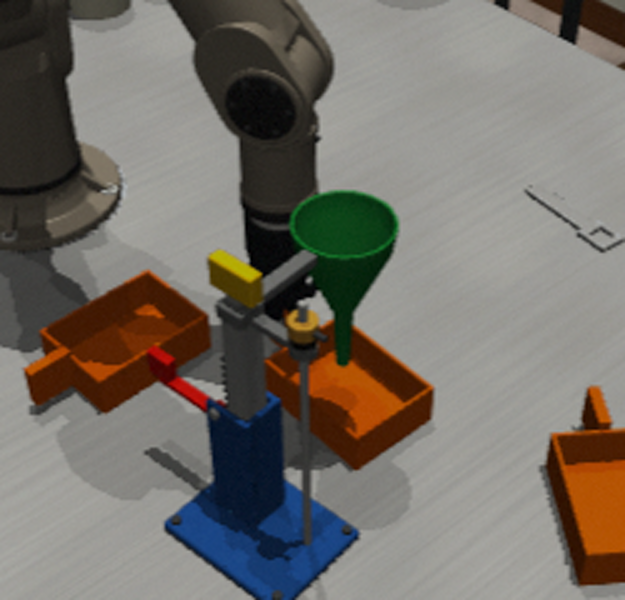

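carry_out:
  deltas:
    - [[1, 0, 0], 0]
    - [[2, 0, 0], 0]
    - [[2.6, 0, 0], 0]
    - [[2.6, 0, 0], 0]
    - [[2.6, 0, 0], 0]

```text
t: 17.12
eef_pos: [0.45, 0.0359, 0.0471]
tool_rot: [0.001, 0.707, -0.707, 0.001]
contact_force: [-0.0, -0.8, -1.8]
gripper_width: 0.164
```

```bash
python3 - <<'E'
from h import *
o=readout.get_obs();print(o["eef_pos"])
im=read_camera("top");cv2.imwrite("pics/top2.png",im[:,:,::-1])
for nm,lo,hi in [("or",(7,120,60),(20,255,255)),("green",(50,120,30),(85,255,255))]:
  for m,a,c in blobs(im,lo,hi,300):
    rr=np.argwhere(m);print(nm,a,c.round(1),rr.min(0),rr.max(0),np.round(atz("top",*rr.min(0),.05),3)[:2],np.round(atz("top",*rr.max(0),.05),3)[:2],"rim",np.round(atz("top",*c,.273),3)[:2])
T=(.584,.0365)
for z in (.05,.094,.273):print(z,proj("top",(*T,z)))
# scene spout tip: predicted
s=read_camera("scene");cv2.imwrite("pics/s4.png",s[:,:,::-1]);print("scene tip pred",proj("scene",(*T,.094)),[proj("scene",(.56+a*.075,.037+b*.055,.05)) for a in(1,-1) for b in (1,-1)])
for m,a,c in blobs(s,(50,120,30),(85,255,255),300):
    rr=np.argwhere(m);r=rr[:,0].max();print("scene green bottom",r,rr[rr[:,0]==r][:,1].mean())
E
```

```text
[0.44998213 0.03587204 0.04714982]
or 1774 [170.  283.2] [138 255] [200 312] [0.94  0.256] [0.754 0.078] rim [0.788 0.147]
or 659 [275.1 323.4] [258 305] [291 342] [0.579 0.093] [ 0.485 -0.018] rim [0.518 0.035]
or 736 [337.3 376.4] [322 356] [360 402] [ 0.396 -0.061] [ 0.291 -0.196] rim [ 0.367 -0.101]
green 1116 [249.2 323.7] [231 305] [268 343] [0.66  0.096] [ 0.552 -0.02 ] rim [0.584 0.036]
green 338 [310.4 479. ] [301 469] [320 489] [ 0.466 -0.389] [ 0.413 -0.446] rim [ 0.44  -0.356]
0.05 (np.float64(256.8413789191881), np.float64(324.26895583208864))
0.094 (np.float64(255.51232491283042), np.float64(324.15536383945016))
0.273 (np.float64(249.2359777909674), np.float64(323.61893509189537))
scene tip pred (np.float64(267.44961891196505), np.float64(317.8717851101394)) [(np.float64(279.91982273093845), np.float64(346.6235398682135)), (np.float64(301.0620749616297), np.float64(314.83705017703807)), (np.float64(250.09925486739274), np.float64(309.17792757828016)), (np.float64(268.6021299368008), np.float64(277.8353855694897))]
scene green bottom 265 316.5
scene green bottom 333 124.0
```

carry_out:
  deltas:
    - [[0, 0, 0], 0]
    - [[0, 0, 0], 0]
    - [[0, 0, 0], 0]
    - [[0, 0, 0], 0]
    - [[0, 0, -2], 0]
    - [[0, 0, -5], 0]
    - [[0, 0, -9], 0]
    - [[0, 0, -13], 0]
    - [[0, 0, -17], 0]
    - [[0, 0, -19], 0]
  hand: 1

```text
t: 18.48
eef_pos: [0.4507, 0.0366, 0.2394]
tool_rot: [-0.0, 0.708, -0.707, 0.002]
contact_force: [0.3, -0.5, -0.7]
gripper_width: 1.004
```

carry_out:
  deltas:
    - [[4, 0.5, 0], 0]
    - [[8, 0.5, 0], -2]
    - [[12, 0.3, 0], -4]
    - [[15, 0, 0], -6]
    - [[15.4, -1, 0], -8]
    - [[15.4, -1, 0], -8]
    - [[15.4, -1, 0], -8]

```text
t: 19.35
eef_pos: [0.4609, -0.1161, 0.2396]
tool_rot: [-0.0, 0.756, -0.655, 0.002]
contact_force: [-0.2, 0.8, 0.7]
gripper_width: 0.999
```

```bash
python3 - <<'E'
from h import *
o=readout.get_obs();print(o["eef_pos"],o["q"])
k=get_calibration("wrist");im=read_camera("wrist");cv2.imwrite("pics/w3.png",im[:,:,::-1])
for m,a,c in blobs(im,(0,170,60),(6,255,255),150):
    rr=np.argwhere(m);print("red",a,c,rr.min(0),rr.max(0))
    for r in (rr[:,0].max()-5,rr[:,0].max()-20,rr[:,0].max()-35):
        cs=rr[rr[:,0]==r][:,1];print(r,cs.min(),cs.max(),atz("wrist",r,cs.mean(),.147,k)[:2])
E
```

```text
[ 0.46085493 -0.11605911  0.23963361] [ 0.46185036  0.18109754 -0.38668809  2.00806762  0.08446443  0.96437945
 -1.39552312]
red 4908 [110.48757131 328.16646292] [ 14 298] [226 363]
221 320 336 [ 0.48072838 -0.12157748]
206 319 337 [ 0.49019489 -0.12011145]
191 318 337 [ 0.49937035 -0.11838327]
```

View pics/w3.png

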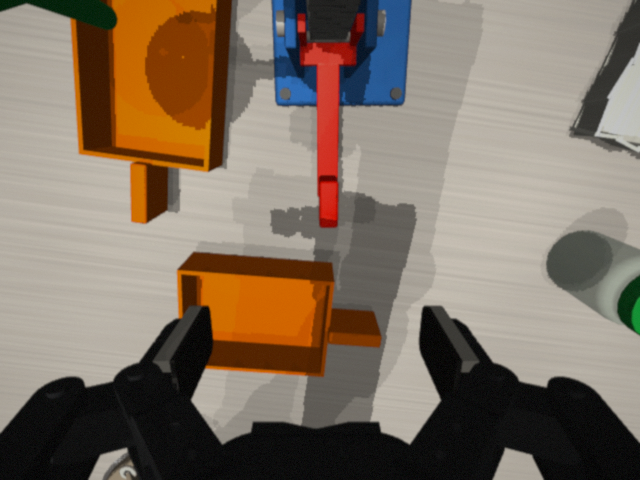

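carry_out:
  deltas:
    - [[0.7, -3, 0], 0]
    - [[0.7, -3, 3], 0]
    - [[0.7, -3, 6.5], 0]
    - [[0.7, -3, 9.5], 0]
    - [[0.7, -3, 10.4], 0]
    - [[0.7, -3, 10.4], 0]
    - [[0.7, -3, 10.4], 0]

```text
t: 20.27
eef_pos: [0.4926, -0.1189, 0.137]
tool_rot: [-0.001, 0.756, -0.655, 0.003]
contact_force: [-0.3, -0.7, 1.2]
gripper_width: 1.002
```

carry_out:
  deltas:
    - [[0, 0, 0], 0]
    - [[0, 0, 0], 0]
    - [[0, 0, 0], 0]
    - [[0, 0, 0], 0]
    - [[0, 0, 0], 0]
    - [[0, 0, 0], 0]
    - [[0, 0, 0], 0]
  hand: 0
  newtons: 25

```text
t: 21.15
eef_pos: [0.4927, -0.1194, 0.137]
tool_rot: [-0.001, 0.756, -0.655, 0.003]
contact_force: [0.2, -1.3, 0.6]
gripper_width: 0.143
```

carry_out:
  deltas:
    - [[0, 0.05, -1.3], 0]
    - [[0, 0.15, -2.6], 0]
    - [[0, 0.15, -2.6], 0]
    - [[0, 0.15, -2.6], 0]
    - [[0, 0.15, -2.6], 0]
    - [[0, 0.15, -2.6], 0]
    - [[0, 0.15, -2.6], 0]
    - [[0, 0.05, -1.3], 0]
    - [[0, 0, 0], 0]
    - [[0, 0, 0], 0]

```text
t: 22.4
eef_pos: [0.4935, -0.1193, 0.1371]
tool_rot: [-0.001, 0.756, -0.655, 0.003]
contact_force: [1.7, -2.4, -1.2]
gripper_width: 0.138
```

```bash
cat > tip.py <<'E'
from h import *
from scipy.optimize import minimize_scalar
o=readout.get_obs();print(o["eef_pos"],o["t"],o["contact_force"])
s=read_camera("scene");cv2.imwrite("pics/sl.png",s[:,:,::-1])
# top-left green rim extremes in scene compared with a model rim circle
for m,a,c in blobs(s,(50,120,30),(85,255,255),300):
    rr=np.argwhere(m)
    if c[1]<200: continue
    top=rr[:,0].min();l,r=rr[:,1].min(),rr[:,1].max();b=rr[:,0].max()
    th=np.linspace(0,6.28,200)
    def rim(z):
        p=np.array([proj("scene",(.584+.05*np.cos(t),.036+.05*np.sin(t),z+.179)) for t in th]);return p
    f=min(np.arange(.0,.12,.001),key=lambda z:abs(rim(z)[:,0].min()-top))
    print("green",a,"top",top,"bottom",b,rr[rr[:,0]==b][:,1].mean(),"l,r",l,r,"tip z by rim",round(f,3))
y=[(c.round(1),a) for m,a,c in blobs(s,(22,120,80),(35,255,255),30)]
print("yellow",y,[(z,np.round(proj("scene",(.6036,-.102,.204+z)),1)) for z in (.014,.024,.034,.044,.064,.094)])
E
python3 tip.py
```

```text
[ 0.49349177 -0.11930914  0.13713187] 22.4 [ 1.66837009 -2.44772051 -1.20429484]Traceback (most recent call last):
  File "tip.py", line 13, in <module>
    f=min(np.arange(.0,.12,.001),key=lambda z:abs(rim(z)[:,0].min()-top))
  File "tip.py", line 13, in <lambda>
    f=min(np.arange(.0,.12,.001),key=lambda z:abs(rim(z)[:,0].min()-top))
                                                  ~~~^^^
  File "tip.py", line 12, in rim
    p=np.array([proj("scene",(.584+.05*np.cos(t),.036+.05*np.sin(t),z+.179)) for t in th]);return p
                ~~~~^^^^^^^^^^^^^^^^^^^^^^^^^^^^^^^^^^^^^^^^^^^^^^^^^^^^^^^^
  File "h.py", line 9, in proj
    k=k or get_calibration(c);f=240/np.tan(np.radians(k["fov_y"]/2));T=np.array(k["world_from_camera"])
           ~~~~~~~~~~~~~~~^^^
ValueError: time passes only in moves, steps and waits
```

```bash
sed -i 's/^s=read_camera/K=get_calibration("scene");s=read_camera/; s/z+.179))/z+.179),K)/; s/.204+z)),1/.204+z),K),1/' tip.py; python3 tip.py
```

```text
[ 0.49339645 -0.11932947  0.13734215] 22.45 [ 0.5109561  -3.16215024 -0.41955688]
green 1439 top 207 bottom 273 316.5 l,r 297 338 tip z by rim 0.071
yellow [(array([128.2,  91.2]), np.int32(66)), (array([237.5, 274.4]), np.int32(141))] [(0.014, array([262., 277.])), (0.024, array([258.7, 276.8])), (0.034, array([255.4, 276.6])), (0.044, array([252.1, 276.3])), (0.064, array([245.3, 275.9])), (0.094, array([234.7, 275.1]))]
```

carry_out:
  deltas:
    - [[0, 0.05, -1.3], 0]
    - [[0, 0.15, -2.6], 0]
    - [[0, 0.15, -2.6], 0]
    - [[0, 0.15, -2.6], 0]
    - [[0, 0.15, -2.6], 0]
    - [[0, 0.15, -2.6], 0]
    - [[0, 0.15, -2.6], 0]
    - [[0, 0.05, -1.3], 0]
    - [[0, 0, 0], 0]
    - [[0, 0, 0], 0]

```text
t: 23.75
eef_pos: [0.4933, -0.1194, 0.1376]
tool_rot: [-0.001, 0.756, -0.655, 0.003]
contact_force: [-1.2, -2.7, -1.1]
gripper_width: 0.13
```

```bash
python3 tip.py
```

```text
[ 0.49334322 -0.11937704  0.13756724] 23.75 [-1.22695162 -2.70543792 -1.12562786]
green 1364 top 216 bottom 281 316.5 l,r 297 337 tip z by rim 0.043
yellow [(array([128.2,  91.1]), np.int32(70)), (array([248. , 275.1]), np.int32(143))] [(0.014, array([262., 277.])), (0.024, array([258.7, 276.8])), (0.034, array([255.4, 276.6])), (0.044, array([252.1, 276.3])), (0.064, array([245.3, 275.9])), (0.094, array([234.7, 275.1]))]
```

```bash
python3 - <<'E'
from h import *
for f in ["scene0","s4","sl"]:
    s=cv2.imread(f"pics/{f}.png")[:,:,::-1].copy()
    for nm,lo,hi in [("y",(22,120,80),(35,255,255)),("g",(50,120,30),(85,255,255))]:
        for m,a,c in blobs(s,lo,hi,30):
            if c[1]>200 and c[0]>180: rr=np.argwhere(m);print(f,nm,a,c.round(1),rr.min(0),rr.max(0))
E
```

```text
scene0 y 131 [251.2 275.3] [244 266] [258 285]
scene0 y 65 [427.8 590.4] [417 582] [439 598]
scene0 g 1327 [241.1 317.7] [219 297] [284 337]
s4 y 151 [226.5 273.7] [220 263] [236 284]
s4 y 31 [428.8 589.6] [423 586] [433 595]
s4 g 1513 [219.3 317.3] [196 295] [265 338]
sl y 143 [248.  275.1] [241 265] [256 285]
sl g 1364 [237.9 317.5] [216 297] [281 337]
```

```bash
python3 - <<'E'
from h import *
import itertools
K=get_calibration("scene");a=np.radians(8);ux=np.array([np.cos(a),np.sin(a)]);uy=np.array([-ux[1],ux[0]])
for z in (.024,.034,.044,.094,.104):
    p=np.array([proj("scene",(*(np.array([.6036,-.102])+sx*.025*ux+sy*.008*uy),.204+z+sz*.016),K) for sx,sy,sz in itertools.product((1,-1),repeat=3)])
    t=np.array([proj("scene",(.584+.007*np.cos(q),.036+.007*np.sin(q),z),K) for q in np.linspace(0,6.28,40)])
    r=np.array([proj("scene",(.584+.05*np.cos(q),.036+.05*np.sin(q),z+.179),K) for q in np.linspace(0,6.28,60)])
    print(z,"grip",p.min(0).round(1),p.max(0).round(1),"tipbottom",t[:,0].max().round(1),"rim top",r[:,0].min().round(1),"rim mid",r[:,0].mean().round(1))
s=cv2.imread("pics/sl.png");cv2.imwrite("pics/slc.png",cv2.resize(s[190:330,240:380],None,fx=5,fy=5,interpolation=cv2.INTER_CUBIC)[:600])
E
```

```text
0.024 grip [246.4 265.6] [271.2 287.9] tipbottom 288.1 rim top 222.0 rim mid 235.8
0.034 grip [243.  265.3] [268.  287.7] tipbottom 285.5 rim top 218.9 rim mid 232.7
0.044 grip [239.6 265. ] [264.7 287.6] tipbottom 282.9 rim top 215.7 rim mid 229.5
0.094 grip [221.9 263.4] [247.7 286.8] tipbottom 269.5 rim top 199.3 rim mid 212.9
0.104 grip [218.2 263.1] [244.1 286.6] tipbottom 266.7 rim top 195.9 rim mid 209.5
```

View pics/slc.png

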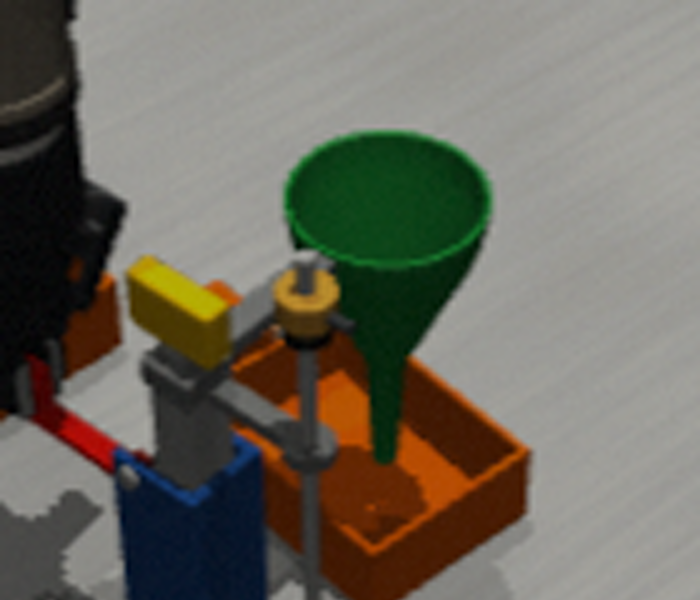

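Now the spout tip reads about 44 mm (start 34, top 104, then 74 and 44); one shorter lift should bring it to 34 or 24.

carry_out:
  deltas:
    - [[0, 0.05, -1.3], 0]
    - [[0, 0.15, -2.6], 0]
    - [[0, 0.15, -2.6], 0]
    - [[0, 0.15, -2.6], 0]
    - [[0, 0.05, -1.3], 0]
    - [[0, 0, 0], 0]
    - [[0, 0, 0], 0]
    - [[0, 0, 0], 0]
    - [[0, 0, 0], 0]

```text
t: 24.92
eef_pos: [0.4933, -0.1194, 0.1381]
tool_rot: [-0.001, 0.756, -0.655, 0.003]
contact_force: [-2.3, -3.3, -1.1]
gripper_width: 0.138
```

```bash
python3 tip.py
```

```text
[ 0.49325333 -0.1193598   0.13806972] 24.925 [-2.25456106 -3.27088756 -1.1271589 ]
green 1284 top 223 bottom 287 316.0 l,r 297 337 tip z by rim 0.021
yellow [(array([128. ,  91.2]), np.int32(69)), (array([254.8, 275.5]), np.int32(140)), (array([432.3, 587. ]), np.int32(42))] [(0.014, array([262., 277.])), (0.024, array([258.7, 276.8])), (0.034, array([255.4, 276.6])), (0.044, array([252.1, 276.3])), (0.064, array([245.3, 275.9])), (0.094, array([234.7, 275.1]))]
```

carry_out:
  deltas:
    - [[0, 0, 0], 0]
    - [[0, 0, 0], 0]
    - [[0, 0, 0], 0]
    - [[0, 0, 0], 0]
    - [[0, 0, 0], 0]
    - [[0, 0, -3], 0]
    - [[0, 0.5, -6], 0]
    - [[0, 1, -10], 0]
    - [[0, 2, -12], 0]
    - [[0, 2, -12], 0]
  hand: 1

```text
t: 26.22
eef_pos: [0.4733, -0.1222, 0.2593]
tool_rot: [-0.001, 0.755, -0.655, 0.005]
contact_force: [-0.1, -0.8, -0.4]
gripper_width: 0.997
```

```bash
python3 tip.py; python3 - <<'E'
from h import *
k=get_calibration("wrist");im=read_camera("wrist");w=cv2.resize(im,(400,300))
for m,a,c in blobs(im,(0,170,60),(6,255,255),150):
    rr=np.argwhere(m);r=rr[:,0].max();print("red",a,c,rr.min(0),rr.max(0),"expected fin end top/bottom rows",[proj("wrist",(.4778,-.1197,z),k) for z in (.147,.13,.155)])
s=cv2.imread("pics/sl.png");a=cv2.resize(s[190:330,220:400],(771,600),interpolation=cv2.INTER_CUBIC)[:,:,:];cv2.imwrite("pics/fin.png",np.hstack([cv2.resize(a,(400,311)),cv2.resize(w[:,:,::-1],(400,311))]))
E
```

```text
[ 0.47330408 -0.12222496  0.25934929] 26.225 [-0.07214953 -0.75617125 -0.4255287 ]
green 1285 top 223 bottom 287 316.0 l,r 297 337 tip z by rim 0.021
yellow [(array([128. ,  91.3]), np.int32(67)), (array([254.8, 275.3]), np.int32(143))] [(0.014, array([262., 277.])), (0.024, array([258.7, 276.8])), (0.034, array([255.4, 276.6])), (0.044, array([252.1, 276.3])), (0.064, array([245.3, 275.9])), (0.094, array([234.7, 275.1]))]
red 3966 [130.77811397 314.97075139] [ 47 286] [235 344] expected fin end top/bottom rows [(np.float64(233.55848167956376), np.float64(311.9846324286127)), (np.float64(226.5456141595102), np.float64(312.11747559092305)), (np.float64(237.18558267255452), np.float64(311.91592507537234))]
```

View pics/fin.png

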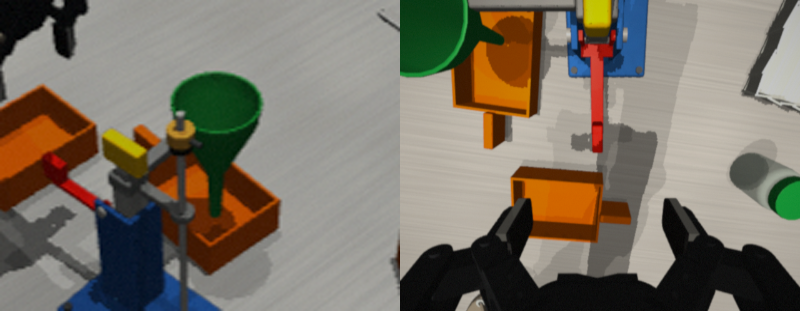

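```bash
python3 - <<'E'
from h import *
K=get_calibration("scene");read_camera("scene")
for f in ["scene0","sl"]:
    s=cv2.imread(f"pics/{f}.png")[:,:,::-1].copy()
    for m,a,c in blobs(s,(0,170,60),(6,255,255),30):
        rr=np.argwhere(m)
        if 200<c[1]<320: print(f,a,c.round(1),rr.min(0),rr.max(0))
print([proj("scene",(.4927,-.118,z),K) for z in (.134,.144)])
E
```

```text
scene0 207 [269.9 248.9] [258 239] [283 262]
sl 37 [100.5 268.1] [ 92 265] [107 271]
sl 209 [270.1 248.8] [259 239] [283 262]
[(np.float64(265.29856107058373), np.float64(245.53912263892363)), (np.float64(262.37700420368134), np.float64(245.14607665336132))]
```

Lever is back at its starting place (within 0.3 px, about 0.01 rad), and the tip is at about 24 mm inside the tub. Handing in.

```bash
python3 -c "
from station import bot
print(bot.hand_in())"
```

```text
the job is handed in; nothing more can be done
None
```

The job is done and handed in at about 26 s of the 72 s allowed; the hand-in gives no verdict.

- **Raising:** I pulled the funnel arm up by the yellow grip until the force rose from about 10 N to 17 N. The last 0.6 mm added about 2 N, which fits the rubber stop squeezed by roughly 2 mm. I then lowered it onto its pawl, with the spout tip at about 104 mm.
- **Tub:** I slid the leftmost tub under the spout by its fin. Its centre is near (0.56, 0.037) and the spout near (0.584, 0.036). That puts the spout about 24 mm lengthways and 1 mm crossways from the tub's centre.
- **Sinking:** Three short lifts of the red lever took the tip to about 74, 44 and finally 24 mm. I then let go of the lever and backed off.

**Last checks:**
- The rim, grip and tip in the scene camera give a tip height of 21 to 24 mm.
- The red lever is within 0.3 pixels of where it started, so the pawl is in the teeth.
- The tub looks flat.
- I did not measure the jar, tray or opener again at the end. I never went near them, and the jar showed no movement in the top view after the tub was placed.
- One disagreement came up: I first took the starting tip height as 24 mm. The later scene views fitted 34 mm better, and all the heights above use that.

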